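# Uncouple a hose nipple from a locked quick coupler

### The arm

A 7-joint arm with a two-finger parallel gripper is mounted at the origin on a cart in front of the work surface, level with it; the furniture and walls round the work are solid. World frame = base frame: x ahead of the robot, y to its left, z up, the work surface at z = 0. Lengths are in m, angles in rad, forces in N, time in s.
With the tool pointing down it reaches from about 0.4 to 0.85 m from the base axis. Payload 10.4 kg.
Tool frame: the origin (TCP) lies between the finger pads; the fingertips stand 19 mm ahead of it and the grasp point (between the pads) is the TCP; z points along the fingers, x is the direction in which the jaws open and shut, and the axes are right-handed (so a half turn about z gives the same grasp; the last joint's range is limited). The gripper opens to 87 mm and grips with 3 to 60 N. Pads are 19 mm wide; open, the fingers measure 117 mm over their backs; the gripper's body (75 mm by 190 mm) begins 51 mm behind the grasp point.
Start: joints at [-1.286, 0.332, -0.065, 1.46, 0.022, 1.35, -0.088], TCP at [0.189, 0.596, 0.242] pointing down, gripper open.
Joint ranges: [-2.6, 2.6], [-0.5, 2.12], [-1.47, 1.34], [0.16, 2.42], [-1.27, 4.41], [0.06, 2.06], [-2.6, 2.6]. Speed limits (rad/s): [2.22, 2.22, 2.79, 2.79, 3.14, 3.14, 3.14].

### API

Orientations are given as a unit quaternion [x, y, z, w].
In Python, from bench import * gives the robot as it stands.
- The arm moves only by the tool step_arm, never from a script. Its argument "commands" is a list of rows, each a list of 6 numbers: the shift along the tool's x, y, z in m, then the turn, a rotation vector about the tool's x, y, z in rad. In form: [[tx, ty, tz, rx, ry, rz], ...]. A call has 1 to 12 rows; each row shifts and turns the commanded pose from where the row before left it, along the tool's axes as they then stand; what a row does not reach is not made up. A row lasts 1/10 s, in which the tool goes at most 50 mm and 8.59 degrees, less where a joint would pass 70% of its speed; a pose out of reach is approached as far as the arm can. A call with a gripper value outside its range is refused whole. "gripper" is the opening, from 0 (shut) to 1 (fully open), set as the call begins (left out, the last holds). The fingers move at their own pace and stop on an object; "grip_force" is the grip in N (left out, the last holds). Time passes only in rows, so rows that do not move let the fingers close. It gives the time, the measured TCP pose, the force and the opening at its end, in the units of the state.
- read_state(): the state, without advancing time (a new reading comes with each control period).
- camera(name): name is "side" or "top" or "wrist"; returns the picture (384x512x3 uint8, red, green, blue); there is no depth.
- get_calibration(name): a dict with "fx", "fy", "cx", "cy" (pixels), "R" (3x3) and "t" (3): a world point X has camera coordinates R X + t. Camera axes: x right, y down, z forward; pixel columns grow to the right and rows downward; lengths in m; the calibration is good to about 2 mm. A picture is of the moment at which its call begins: read the wrist's pose just before it. get_calibration takes no time and is no camera call; for the wrist camera it gives the pose at the moment of the call.
- close_job(): hands the job in, once; it reports no verdict.
The state is a dict: "time": time; "joint_positions": joint angles; "joint_vel": joint speeds; "joint_torque": joint torques, N m; "ee_pos": TCP position; "eef_rot": TCP orientation; "ft_force": force on the tool from outside, world axes, zero at the start; "torque": the same for the moment, N m; "width": finger opening in m.
Only numpy, scipy, OpenCV 4.12 (cv2) and the standard library are available. Lean on these libraries where they do the work, as an engineer would, in place of code of your own. Each camera call takes 0.05 s, during which the arm holds its last target. There are 200 camera calls.

### The job

The air is off and the supply hose is already away. Take the hose nipple out of the quick coupler it is locked in on the bench air manifold, and stand it tip down, fully seated, in the free hole of the wooden fittings rack. The coupler has a sleeve lock: turn the sleeve clockwise (seen from above) while pressing it down lightly, until you feel its notch drop over the small lock pin; press it fully down so that the nipple springs free, then draw the nipple straight up and out so that the sleeve snaps back up. Do not force the sleeve onto its pin, never pull on a nipple that is still locked, and leave everything else where it is.

Things in the scene. Friction and masses are not known exactly. Their poses are not given: they have to be found in the camera images.
- manifold: Bench air manifold, fixed: aluminium block 46 x 252 x 45 mm on a steel foot bar 64 x 330 mm, long along its y. Origin: centre of the underside; top face 51 mm up. Three upright quick couplers on top, 85 mm apart along y, alike outside; only one (which one varies) holds a nipple. At the -y end a valve with a flat lever 53 mm high and an inlet plug, out to 193 mm from the centre.
- coupler: The steel quick coupler that holds the nipple; fixed, upright. Origin: on its axis at its foot, on the manifold's top face; z up along the axis. Hex foot to 11 mm up; bore mouth 44 mm up. Round it the knurled sleeve, 38 mm in diameter, from 20 to 45 mm up at rest; it also turns about the axis with slight drag and is gripped across its diameter from above, the nipple standing between the fingers.
- sleeve_top (a point): Centre of the sleeve's top edge; goes up and down with it, does not turn with it. The sleeve's lower edge, 25 mm below, has one notch 9.5 mm wide, 10 mm high. It starts 0.2 to 1.3 rad counter-clockwise of the lock pin, seen from above; this angle is not measured. The notch clears the pin within about 0.1 rad either way. The spring pushes the sleeve up with about 5 N at rest, 11 N fully down.
- lock_pin: The lock pin, 6 mm thick, sticking out radially under the sleeve's lower edge: 15 mm above the coupler's foot, out to 18.5 mm from the axis. Origin and axes are the coupler's; the pin points along -x. With the notch elsewhere the sleeve stops on the pin after 2 to 3 mm; with the notch over it, it suddenly drops further under the same push. The pin bends above 25 N, from above or sideways.
- sleeve (a joint): Sleeve travel in m: 0 up at rest, grows as it is pushed down; 0.002 to 0.003 on the pin, 0.008 at the bottom stop. From about 0.0065 the locking dogs let go of the nipple and a valve spring lifts it 4 mm; the dogs then ride on its tip, so the sleeve, let go, stays down at about 0.005, until the nipple is drawn out and the sleeve snaps back to 0.
- nipple: Steel hose nipple, 48.5 mm long, about 180 g. Origin: centre of the tip's end face, z along the axis to the barbed tail. Tip and shoulder 18 mm in diameter, a groove between; round collar 26 mm in diameter from 23.5 to 33.5 mm; tail 17 mm in diameter to 48.5 mm. Locked, its tip end is 24 mm above the coupler's foot. It leaves the bore when drawn up 20 mm from there, against a few newtons.
- nipple_collar (a point): Centre of the nipple's collar (26 mm in diameter, 10 mm high): the place to grip it. Locked, the collar's underside is 2.5 mm above the top of the resting sleeve and the tail ends 25 mm above that underside.
- rack: Wooden fittings rack, a fixed block 60 x 150 x 34 mm, long along its y. Origin: centre of the underside. Three holes in the top, 50 mm apart along y; the middle one and the +y one are taken, the -y one is free.
- rack_free_hole (a point): Centre of the free hole's mouth on the rack's top face, 34 mm above the table; hole 21.5 mm in diameter, 30 mm deep, chamfered. Seated, the nipple's collar rests on the rack's top, its tip end 23.5 mm below this point.
- hex_fitting: Other fitting with a hex head (29 mm over the corners, 12 mm high), standing in the rack's middle hole; leave it. Origin at its tip end.
- threaded_fitting: Other fitting with a threaded tail (26 mm collar, 19 mm high above the rack), standing in the rack's +y hole; leave it. Origin at its tip end.
- parts_tin: Small steel tin 73 x 103 x 33 mm, lying about; leave it. Origin: centre of the underside.
- hex_bolt: Large bolt standing on its head, 34 mm wide, 90 mm tall; leave it. Origin: underside.
- hex_nut: Large nut 34 x 16 mm; leave it. Origin: underside.
- grease_tub: Tub 69 mm in diameter, 69 mm tall; leave it. Origin: underside.

How it is judged:
On the way, in this order (a step that is already met when the one before it is completed fails the run):
1. the sleeve is pressed down and the nipple has sprung free (at least 2.5 mm up) but is still in the coupler (value of joint sleeve above 0.005 m and z of nipple in the frame of coupler between 0.0265 and 0.04 m and horizontal distance between nipple and coupler below 0.006 m), for 0.1 s.
2. the nipple is drawn out above the coupler and the sleeve has snapped back up (value of joint sleeve below 0.0015 m and z of nipple in the frame of coupler above 0.044 m), for 0.1 s.
At the end, for the whole second after the job is handed in: The nipple stands upright (within 0.15 rad) and at rest in the rack's free hole, tip down, its tip end within 4 mm of the hole's axis and at least 20.5 mm below the rack's top (seated is 23.5 mm); the coupler's sleeve is up again (within 1.5 mm) (horizontal distance between nipple and rack_free_hole below 0.004 m and z of nipple in the frame of rack_free_hole below -0.0205 m and angle between nipple's own z axis and vertical below 0.15 rad and linear speed of nipple below 0.02 m/s and value of joint sleeve below 0.0015 m); the robot touches nothing.
It fails at once if the lock pin is loaded with more than 25 N (contact force between lock_pin and anything else above 25 N).
It fails at once if the nipple is pulled or pushed in the coupler with more than 30 N (contact force between nipple and coupler above 30 N).
It fails at once if the nipple is dropped on the table or floor (height (world z) of nipple below 0.006 m).
It fails at once if another fitting, the tin, bolt, nut or tub is moved by more than 15 mm (distance of any of hex_fitting, threaded_fitting, parts_tin, hex_bolt, hex_nut, grease_tub from where it was at the start of the episode above 0.015 m).
It also fails if it takes over 67 s, if anything falls off the work surface, if the arm or the gripper's body presses on something with over 40 N, if the wrist force passes 120 N, or if a joint passes its speed limit or range.

## Working session

There is one attempt and no reset: what is moved stays moved. The work goes in short steps, Python scripts to look and compute and a tool call to move; the robot and the scene stay as the last step left them, time stands still between calls to the robot, and variables do not carry over. Pictures are saved under pics/ and viewed, on a budget of 10 in all, crops included, one or two more only if the job needs it, and the job is handed in when it is done.

Besides the shell and the picture viewer there is one more tool, called after "Call:" by a JSON object that holds its "name" and its "arguments", one argument or row to a line. step_arm: Moves the arm, as the interface text tells. Its arguments: {"type":"object","properties":{"commands":{"type":"array","items":{"type":"array","items":{"type":"number"}}},"gripper":{"type":"number"},"grip_force":{"type":"number"}},"required":["commands"]}

```bash
mkdir -p pics
python3 - <<'E'
from bench import *
import cv2,json
s=read_state();print(s['time'],s['ee_pos'],s['eef_rot'],s['width'],s['ft_force'])
for n in ['top','side']:
    im=camera(n);cv2.imwrite(f'pics/{n}0.png',im[:,:,::-1])
    c=get_calibration(n);print(n,{k:np.round(v,4).tolist() if k in'Rt' else v for k,v in c.items()} if 'np' in globals() else c)
E
```

```text
0.0 [0.18924105 0.59528379 0.24076245] [ 8.07124771e-01  5.90380474e-01 -5.44468513e-04  4.51210583e-04] 0.08679669866321663 [ 0.53432322  0.01346886 -0.1749191 ]
top {'fx': 367.6204320941623, 'fy': 367.6204320941623, 'cx': 252.87199156813335, 'cy': 191.7765204609094, 'R': array([[ 0.0180396 , -0.99958655, -0.02238999],
       [-0.9978583 , -0.01659113, -0.06327358],
       [ 0.06287594,  0.02348346, -0.99774503]]), 't': array([-0.0418931 ,  0.55388374,  1.26684737])}
side {'fx': 464.79086601583714, 'fy': 464.79086601583714, 'cx': 263.26386153818015, 'cy': 193.70675163583354, 'R': array([[ 0.97692787, -0.21306578, -0.01465986],
       [-0.14369392, -0.6049648 , -0.78317919],
       [ 0.15799998,  0.76721611, -0.62162323]]), 't': array([-0.53280364,  0.11195371,  1.40672882])}
```

View pics/top0.png

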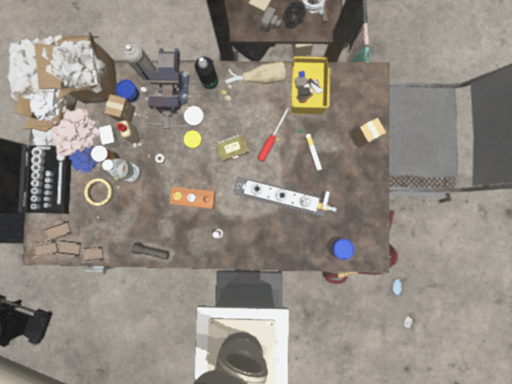

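View pics/side0.png

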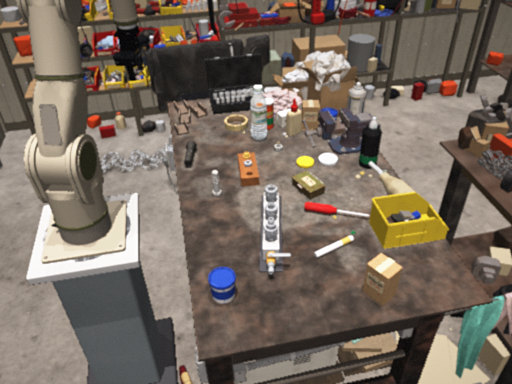

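Run:
```python
import cv2,numpy as np
t=cv2.imread('pics/top0.png');s=cv2.imread('pics/side0.png')
a=cv2.resize(t[165:225,160:345],(800,260),interpolation=cv2.INTER_CUBIC)
b=cv2.resize(s[145:275,225:305],(400*80//130*130//130 or 1,340),interpolation=cv2.INTER_CUBIC) if 0 else cv2.resize(s[145:275,225:305],(209,340),interpolation=cv2.INTER_CUBIC)
c=cv2.resize(s[178:242,253:293],(212,340),interpolation=cv2.INTER_CUBIC)
o=np.zeros((600,800,3),np.uint8);o[:260]=a;o[260:,:209]=b;o[260:,300:512]=c
cv2.imwrite('pics/crop1.png',o)
```

```text
(no output)
```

View pics/crop1.png

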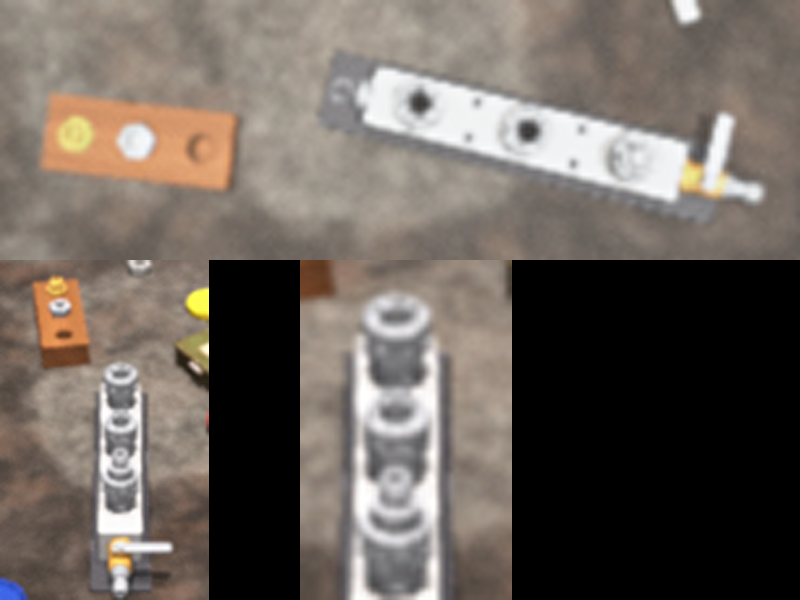

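```bash
cat > h.py <<'E'
from bench import *
import numpy as np,cv2
from scipy.spatial.transform import Rotation as Ro
np.set_printoptions(precision=4,suppress=True)
def ray(c,u,v,z):
    R=np.array(c['R']);t=np.array(c['t']);o=-R.T@t
    d=R.T@np.array([(u-c['cx'])/c['fx'],(v-c['cy'])/c['fy'],1]);return o+d*(z-o[2])/d[2]
def proj(c,X):
    p=np.array(c['R'])@np.array(X)+np.array(c['t']);return np.array([c['fx']*p[0]/p[2]+c['cx'],c['fy']*p[1]/p[2]+c['cy']])
def st():
    s=read_state();r=Ro.from_quat(s['eef_rot']);M=r.as_matrix()
    print('t',round(s['time'],2),'pos',s['ee_pos'],'xaxis',M[:,0],'z',M[:,2],'w',round(s['width'],4),'F',s['ft_force'],'q',s['joint_positions'])
    return s,M
def go(X,M,s): print('tool shift',M.T@(np.array(X)-s['ee_pos']))
E
python3 - <<'E'
from h import *
s,M=st();c=get_calibration('top')
for n,u,v,z in [('c+',256.9,188.5,.095),('c0',281.9,195,.095),('c-',305.7,201.2,.115),('hole',206.5,199.2,.034),('rackmid',191.3,197.5,.046),('rack+',177.3,195.7,.05)]:
    X=ray(c,u,v,z);print(n,X)
    if n in('c-','hole'): go([X[0],X[1],.25],M,s)
W=get_calibration('wrist');print(M.T@(-np.array(W['R']).T@np.array(W['t'])-s['ee_pos']),np.array(W['R'])@M,W['fx'])
E
```

```text
t 0.1 pos [0.1893 0.5953 0.2408] xaxis [ 0.303   0.953  -0.0012] z [-0.0003 -0.0012 -1.    ] w 0.0869 F [-0.5371  0.8386 -1.1477] q [-1.2856  0.3328 -0.0647  1.4609  0.0216  1.3499 -0.0885]
c+ [ 0.5606 -0.0471  0.095 ]
c0 [ 0.5406 -0.1293  0.095 ]
c- [ 0.5209 -0.2047  0.115 ]
tool shift [-0.662   0.5584 -0.0083]
hole [0.5251 0.1269 0.034 ]
tool shift [-0.3446  0.462  -0.0087]
rackmid [0.5296 0.1775 0.046 ]
rack+ [0.5347 0.2249 0.05  ]
[ 0.0007 -0.0668 -0.1433] [[ 1.     -0.0001 -0.0006]
 [-0.      0.9678 -0.2518]
 [ 0.0006  0.2518  0.9678]] 290.5157061987537
```

Call:
{"name": "step_arm", "arguments": {
  "commands": [
    [-0.028,0.038,0,0,0,0],
    [-0.028,0.038,0,0,0,0],
    [-0.028,0.038,0,0,0,0],
    [-0.028,0.038,0,0,0,0],
    [-0.028,0.038,0,0,0,0],
    [-0.028,0.038,0,0,0,0],
    [-0.028,0.038,0,0,0,0],
    [-0.028,0.038,0,0,0,0],
    [-0.028,0.038,0,0,0,0],
    [-0.028,0.038,0,0,0,0],
    [-0.028,0.038,0,0,0,0],
    [-0.028,0.038,0,0,0,0]
  ]
}}

```text
time: 1.3
ee_pos: [0.5228, 0.1355, 0.2414]
eef_rot: [0.807, 0.59, 0.0, -0.0]
ft_force: [0.9, 1.5, 0.0]
width: 0.087
```

Run:
```python
from h import *
s,M=st();go([.525,.127,.18],M,s);go([.521,-.205,.25],M,s)
```

```text
t 1.3 pos [0.5228 0.1355 0.2414] xaxis [0.3028 0.9531 0.0001] z [-0.0001  0.0002 -1.    ] w 0.087 F [0.9475 1.4963 0.0426] q [-0.6596  0.1409  0.3559  1.7057 -0.0509  1.3041  0.9696]
tool shift [-0.0075  0.0047  0.0614]
tool shift [-0.3251  0.1014 -0.0086]
```

Call:
{"name": "step_arm", "arguments": {
  "commands": [
    [-0.003,0.002,0.025,0,0,0],
    [-0.004,0.002,0.025,0,0,0],
    [0,0,0,0,0,0],
    [0,0,0,0,0,0]
  ]
}}

```text
time: 1.7
ee_pos: [0.5236, 0.1296, 0.1918]
eef_rot: [0.807, 0.59, -0.0, -0.0]
ft_force: [0.0, 0.2, 1.0]
width: 0.0869
```

Run:
```python
from h import *
s,M=st();c=get_calibration('wrist');im=camera('wrist');cv2.imwrite('pics/w1.png',im[:,:,::-1]);np.save('w1.npy',im)
print(proj(c,[.525,.127,.034]),proj(c,s['ee_pos']))
import pickle;pickle.dump(c,open('w1.pkl','wb'))
```

```text
t 1.7 pos [0.5236 0.1296 0.1918] xaxis [ 0.3028  0.9531 -0.0004] z [-0.0008 -0.0002 -1.    ] w 0.0869 F [0.017  0.1662 0.9545] q [-0.6464  0.1777  0.3572  1.7733 -0.0663  1.2031  0.9927]
[255.5476 182.7936] [256.829  244.6483]
```

View pics/w1.png

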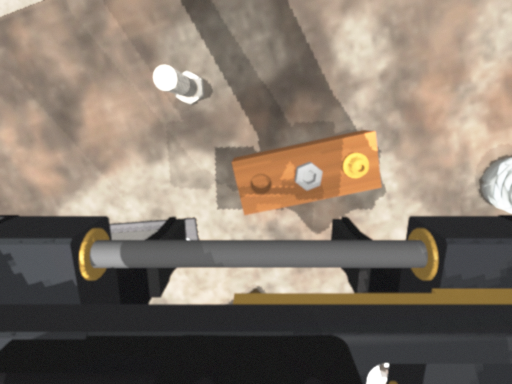

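Run:
```python
from h import *
import pickle
im=np.load('w1.npy');c=pickle.load(open('w1.pkl','rb'))
h=cv2.cvtColor(im,cv2.COLOR_RGB2HSV)
m=cv2.inRange(h,(5,130,90),(16,255,255));m[220:]=0
cs,_=cv2.findContours(m,cv2.RETR_EXTERNAL,cv2.CHAIN_APPROX_NONE);k=max(cs,key=cv2.contourArea)
hull=cv2.convexHull(k);ap=cv2.approxPolyDP(hull,3,True).reshape(-1,2);print(ap)
P=np.array([ray(c,u,v,.034) for u,v in hull.reshape(-1,2)])[:,:2].astype(np.float32)
print(cv2.minAreaRect(P),cv2.boxPoints(cv2.minAreaRect(P)))
print('hole px',ray(c,261,183,.034),'hex',ray(c,309,176,.046),'thr',ray(c,356,166,.053))
o=cv2.resize(im[120:225,215:395],(800,467),interpolation=cv2.INTER_CUBIC);cv2.imwrite('pics/w1c.png',o[:,:,::-1])
```

```text
[[372 131]
 [379 187]
 [244 212]
 [232 164]
 [235 158]]
((0.5310859084129333, 0.1815158724784851), (0.14942502975463867, 0.06303585320711136), 84.5030746459961) [[0.4926 0.1102]
 [0.5553 0.1041]
 [0.5696 0.2529]
 [0.5069 0.2589]]
hole px [0.527  0.1325 0.034 ] hex [0.5321 0.1818 0.046 ] thr [0.5347 0.2276 0.053 ]
```

View pics/w1c.png

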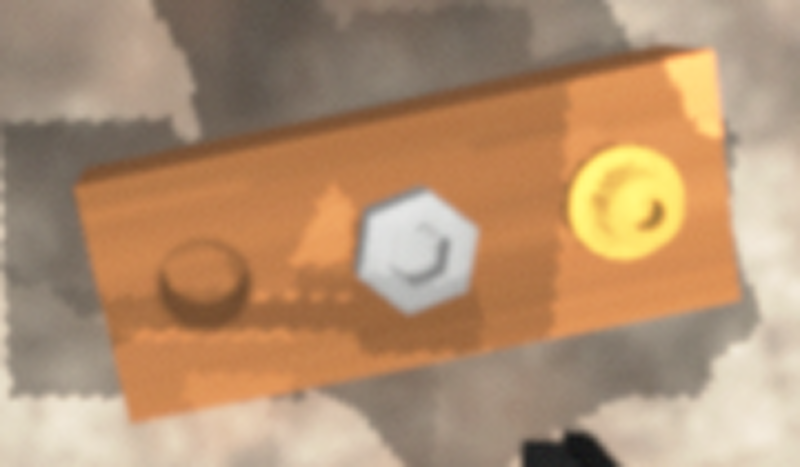

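Call:
{"name": "step_arm", "arguments": {
  "commands": [
    [-0.03,0.01,-0.03,0,0,0],
    [-0.035,0.011,-0.028,0,0,0],
    [-0.04,0.012,0,0,0,0],
    [-0.04,0.012,0,0,0,0],
    [-0.04,0.012,0,0,0,0],
    [-0.04,0.012,0,0,0,0],
    [-0.04,0.012,0,0,0,0],
    [-0.04,0.012,0,0,0,0],
    [-0.014,0.008,0,0,0,0],
    [0,0,0,0,0,0],
    [0,0,0,0,0,0]
  ]
}}

```text
time: 2.85
ee_pos: [0.524, -0.2044, 0.2504]
eef_rot: [0.807, 0.591, 0.001, 0.0]
ft_force: [0.0, 1.0, -0.5]
width: 0.0868
```

Run:
```python
from h import *
import pickle
c=pickle.load(open('w1.pkl','rb'));print('hole',ray(c,260.7,183.5,.034))
P=np.array([ray(c,(x+.5)/4.444+214.5,(y+.5)/4.448+119.5,.034) for x,y in [(77,185),(132,420),(740,298),(712,50)]]);ctr=P.mean(0);ax=P[0]+P[1]-P[2]-P[3];ax/=np.linalg.norm(ax)
print('rack ctr',ctr,'hole geom',ctr+.05*ax,ax,np.linalg.norm(P[0]-P[3]),np.linalg.norm(P[0]-P[1]))
s,M=st();c=get_calibration('wrist');im=camera('wrist');np.save('w2.npy',im)
print(proj(c,[.521,-.205,.124]))
pickle.dump(c,open('w2.pkl','wb'))
o=cv2.resize(im[90:240,156:356],(800,600),interpolation=cv2.INTER_CUBIC);cv2.imwrite('pics/w2c.png',o[:,:,::-1])
```

```text
hole [0.5274 0.132  0.034 ]
rack ctr [0.5325 0.1819 0.034 ] hole geom [0.5275 0.1321 0.034 ] [-0.0987 -0.9951  0.    ] 0.14915034381492304 0.05936957715924944
t 2.85 pos [ 0.524  -0.2044  0.2504] xaxis [0.3022 0.9532 0.0007] z [ 0.0012  0.0004 -1.    ] w 0.0868 F [ 0.0152  0.9945 -0.4943] q [-0.25    0.2033  0.6269  1.6484 -0.1231  1.3286  1.6602]
[255.7161 184.9825]
```

View pics/w2c.png

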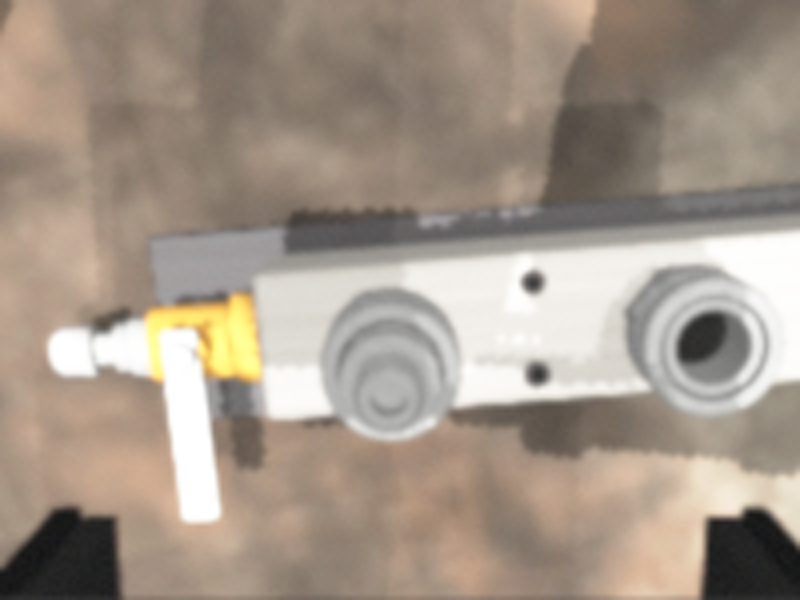

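Run:
```python
from h import *
import pickle
c=pickle.load(open('w2.pkl','rb'))
f=lambda x,y,z:ray(c,(x+.5)/4+155.5,(y+.5)/4+89.5,z)
T=f(389,393,.1235);B=f(715,343,.095)
print('tail',T,'mid',B,np.linalg.norm((T-B)[:2]))
# hough circles on tail/collar/sleeve
g=cv2.cvtColor(cv2.resize(np.load('w2.npy')[90:240,156:356],(800,600),interpolation=cv2.INTER_CUBIC),cv2.COLOR_RGB2GRAY)[260:460,300:480]
for r0,r1,z,n in [(28,40,.1235,'tail'),(44,58,.1085,'collar'),(64,78,.096,'sleeve')]:
    k=cv2.HoughCircles(g,cv2.HOUGH_GRADIENT,1,5,param1=60,param2=12,minRadius=r0,maxRadius=r1)
    if k is not None:
        for x,y,r in k[0][:3]: print(n,x+300,y+260,r,f(x+300,y+260,z))
for X in [T]: print([ (proj(c,[X[0],X[1],z])-[155.5,89.5])*4-.5 for z in (.1235,.1085,.096,.071)])
```

```text
tail [ 0.523  -0.2085  0.1235] mid [ 0.5426 -0.1256  0.095 ] 0.08519100166405337
tail 385.5 395.5 36.0 [ 0.5233 -0.2095  0.1235]
tail 392.5 353.5 36.1 [ 0.5141 -0.2047  0.1235]
collar 390.5 374.5 56.3 [ 0.522  -0.2081  0.1085]
collar 389.5 381.5 50.2 [ 0.5237 -0.2088  0.1085]
collar 389.5 386.5 54.1 [ 0.5249 -0.2092  0.1085]
sleeve 389.5 358.5 70.7 [ 0.5206 -0.2081  0.096 ]
sleeve 383.5 363.5 77.4 [ 0.5214 -0.21    0.096 ]
sleeve 391.5 369.5 70.7 [ 0.5235 -0.2085  0.096 ]
[array([389., 393.]), array([389.9883, 378.6177]), array([390.74  , 367.6782]), array([392.0777, 348.2109])]
```

Call:
{"name": "step_arm", "arguments": {
  "commands": [
    [0,0,0,0,0,-0.145],
    [0,0,0,0,0,-0.145],
    [0,0,0,0,0,-0.145],
    [0,0,0,0,0,-0.145],
    [0,0,0,0,0,-0.145],
    [0,0,0,0,0,-0.145],
    [0,0,0,0,0,-0.145],
    [0,0,0,0,0,-0.145],
    [0,0,0,0,0,-0.145],
    [0,0,0,0,0,0],
    [0,0,0,0,0,0]
  ],
  "gripper": 0.65
}}

```text
time: 4.0
ee_pos: [0.5217, -0.2062, 0.2402]
eef_rot: [0.412, 0.911, -0.005, -0.01]
ft_force: [-0.4, -0.2, 0.7]
width: 0.0566
```

Run:
```python
from h import *
s,M=st();go([.523,-.2085,.098],M,s)
```

```text
t 4.0 pos [ 0.5217 -0.2062  0.2402] xaxis [-0.6603  0.7509  0.0141] z [-0.0218 -0.0004 -0.9998] w 0.0566 F [-0.3896 -0.1848  0.7347] q [ 0.295   0.2064 -0.0047  1.6209  0.0078  1.3351  2.5806]
tool shift [-0.0046  0.0018  0.1421]
```

```bash
cat >> h.py <<'E'
def rot_to(M,yaw):
    D=np.array([[np.cos(yaw),np.sin(yaw),0],[np.sin(yaw),-np.cos(yaw),0],[0,0,-1]])
    print('rotvec',Ro.from_matrix(M.T@D).as_rotvec());return D
E
python3 - <<'E'
from h import *
s,M=st();D=rot_to(M,np.radians(122));go([.523,-.2085,.2],D,s);go([.523,-.2085,.2],M,s)
E
```

```text
t 4.0 pos [ 0.5217 -0.2062  0.2402] xaxis [-0.6603  0.7509  0.0141] z [-0.0218 -0.0004 -0.9998] w 0.0566 F [-0.3896 -0.1848  0.7347] q [ 0.295   0.2064 -0.0047  1.6209  0.0078  1.3351  2.5806]
rotvec [-0.0177 -0.0127  0.1628]
tool shift [-0.0027 -0.0002  0.0402]
tool shift [-0.0032  0.0001  0.0401]
```

Call:
{"name": "step_arm", "arguments": {
  "commands": [
    [0,0,0,-0.009,-0.006,0.08],
    [0,0,0,-0.009,-0.006,0.08],
    [0,0,0,0,0,0],
    [0,0,0,0,0,0]
  ]
}}

```text
time: 4.4
ee_pos: [0.5221, -0.2053, 0.2401]
eef_rot: [0.482, 0.876, -0.0, -0.0]
ft_force: [-0.4, 0.2, 0.4]
width: 0.0562
```

Run:
```python
from h import *
s,M=st();D=rot_to(M,np.radians(122));go([.523,-.2085,.098],D,s)
```

```text
t 4.4 pos [ 0.5221 -0.2053  0.2401] xaxis [-0.5363  0.8441  0.0005] z [-0.0007  0.0001 -1.    ] w 0.0562 F [-0.4357  0.2139  0.432 ] q [ 0.2833  0.192   0.0113  1.638  -0.0022  1.3123  2.4317]
rotvec [-0.0005 -0.0005  0.0075]
tool shift [-0.0031 -0.001   0.1421]
```

Call:
{"name": "step_arm", "arguments": {
  "commands": [
    [-0.0015,-0.0005,0.03,0,0,0],
    [-0.0015,-0.0005,0.03,0,0,0],
    [0,0,0.03,0,0,0],
    [0,0,0.025,0,0,0],
    [0,0,0.017,0,0,0],
    [0,0,0.01,0,0,0],
    [0,0,0,0,0,0],
    [0,0,0,0,0,0]
  ]
}}

```text
time: 5.2
ee_pos: [0.523, -0.209, 0.0986]
eef_rot: [0.482, 0.876, 0.0, -0.0]
ft_force: [-0.6, -0.2, 0.2]
width: 0.0567
```

Run:
```python
from h import *
s,M=st();go([.523,-.2085,.098],M,s)
c=get_calibration('wrist');im=camera('wrist');np.save('w3.npy',im)
print(proj(c,[.523,-.2085,.096]))
ims=camera('side');a=cv2.resize(im,(450,338));cs=get_calibration('side');u,v=proj(cs,[.523,-.2085,.11]).astype(int);print(u,v)
b=cv2.resize(ims[v-40:v+40,u-40:u+40],(340,340),interpolation=cv2.INTER_CUBIC)
o=np.zeros((340,790,3),np.uint8);o[:338,:450]=a;o[:,450:]=b;cv2.imwrite('pics/w3.png',o[:,:,::-1])
```

```text
t 5.2 pos [ 0.523  -0.209   0.0986] xaxis [-0.5344  0.8452  0.0002] z [-0.      0.0002 -1.    ] w 0.0567 F [-0.5621 -0.1857  0.1933] q [ 0.2956  0.3207  0.0043  1.7914 -0.0018  1.0295  2.4351]
tool shift [0.0005 0.0003 0.0006]
[260.4239 243.0495]
270 222
```

View pics/w3.png

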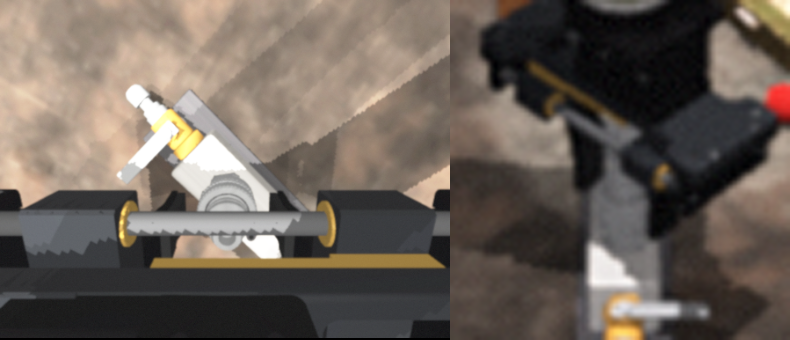

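Call:
{"name": "step_arm", "arguments": {
  "commands": [
    [0,0,0,0,0,0],
    [0,0,0,0,0,0],
    [0,0,0,0,0,0],
    [0,0,0,0,0,0],
    [0,0,0,0,0,0]
  ],
  "gripper": 0.3,
  "grip_force": 22
}}

```text
time: 5.8
ee_pos: [0.5228, -0.2094, 0.0981]
eef_rot: [0.483, 0.876, 0.0, -0.0]
ft_force: [0.7, -1.7, 0.7]
width: 0.0374
```

Call:
{"name": "step_arm", "arguments": {
  "commands": [
    [0,0,0.001,0,0,0],
    [0,0,0.001,0,0,0],
    [0,0,0,0,0,0]
  ]
}}

```text
time: 6.1
ee_pos: [0.5228, -0.2094, 0.0964]
eef_rot: [0.483, 0.876, 0.0, 0.0]
ft_force: [-0.7, -1.9, 6.3]
width: 0.0375
```

Call:
{"name": "step_arm", "arguments": {
  "commands": [
    [0,0,0.0005,0,0,0],
    [0,0,0,0,0,0]
  ]
}}

```text
time: 6.3
ee_pos: [0.5228, -0.2094, 0.0959]
eef_rot: [0.483, 0.876, 0.0, 0.0]
ft_force: [-0.1, -1.6, 6.6]
width: 0.0374
```

Call:
{"name": "step_arm", "arguments": {
  "commands": [
    [0,0,0.0005,0,0,0],
    [0,0,0,0,0,0]
  ]
}}

```text
time: 6.5
ee_pos: [0.5228, -0.2094, 0.0956]
eef_rot: [0.483, 0.876, 0.0, 0.0]
ft_force: [-1.4, -0.6, 6.9]
width: 0.0375
```

Call:
{"name": "step_arm", "arguments": {
  "commands": [
    [0,0,0.0005,0,0,0],
    [0,0,0,0,0,0]
  ]
}}

```text
time: 6.7
ee_pos: [0.5228, -0.2094, 0.0953]
eef_rot: [0.483, 0.876, 0.0, 0.0]
ft_force: [-1.2, -1.3, 9.6]
width: 0.0374
```

Call:
{"name": "step_arm", "arguments": {
  "commands": [
    [0,0,0.0004,0,0,0],
    [0,0,0,0,0,0]
  ]
}}

```text
time: 6.9
ee_pos: [0.5229, -0.2094, 0.0952]
eef_rot: [0.483, 0.876, 0.0, 0.0]
ft_force: [-3.7, -0.8, 11.5]
width: 0.0377
```

Call:
{"name": "step_arm", "arguments": {
  "commands": [
    [0,0,0,0,0,0.05],
    [0,0,0,0,0,0.05],
    [0,0,0,0,0,0]
  ]
}}

```text
time: 7.2
ee_pos: [0.5229, -0.2094, 0.0951]
eef_rot: [0.527, 0.85, 0.0, 0.0]
ft_force: [-3.6, 0.8, 10.8]
width: 0.0375
```

Call:
{"name": "step_arm", "arguments": {
  "commands": [
    [0,0,0,0,0,0.04],
    [0,0,0,0,0,0.04],
    [0,0,0,0,0,0]
  ]
}}

```text
time: 7.5
ee_pos: [0.5229, -0.2094, 0.0951]
eef_rot: [0.56, 0.828, 0.0, 0.0]
ft_force: [-2.9, -1.2, 12.1]
width: 0.0373
```

Call:
{"name": "step_arm", "arguments": {
  "commands": [
    [0,0,0,0,0,0.04],
    [0,0,0,0,0,0.04],
    [0,0,0,0,0,0]
  ]
}}

```text
time: 7.8
ee_pos: [0.5229, -0.2095, 0.0952]
eef_rot: [0.593, 0.805, 0.0, 0.0]
ft_force: [-3.3, -1.3, 11.3]
width: 0.0373
```

Run:
```python
from h import *
s,M=st();print(s['torque'])
```

```text
t 7.8 pos [ 0.5229 -0.2095  0.0952] xaxis [-0.2967  0.955  -0.0001] z [ 0.0005  0.     -1.    ] w 0.0373 F [-3.2553 -1.2887 11.2775] q [ 0.2635  0.3239  0.0428  1.7964 -0.0162  1.0212  2.1846]
[-0.086   0.6626 -0.0967]
```

Call:
{"name": "step_arm", "arguments": {
  "commands": [
    [0,0,0,0,0,0.04],
    [0,0,0,0,0,0.04],
    [0,0,0,0,0,0]
  ]
}}

```text
time: 8.1
ee_pos: [0.5229, -0.2095, 0.0952]
eef_rot: [0.625, 0.781, 0.0, 0.0]
ft_force: [-2.3, -1.1, 11.8]
width: 0.0375
```

Call:
{"name": "step_arm", "arguments": {
  "commands": [
    [0,0,0,0,0,0.04],
    [0,0,0,0,0,0.04],
    [0,0,0,0,0,0]
  ]
}}

```text
time: 8.4
ee_pos: [0.5229, -0.2096, 0.0952]
eef_rot: [0.655, 0.755, 0.0, 0.0]
ft_force: [-2.7, -1.5, 11.4]
width: 0.0377
```

Call:
{"name": "step_arm", "arguments": {
  "commands": [
    [0,0,0,0,0,0.04],
    [0,0,0,0,0,0.04],
    [0,0,0,0,0,0]
  ]
}}

```text
time: 8.7
ee_pos: [0.5229, -0.2096, 0.0951]
eef_rot: [0.685, 0.728, 0.0, 0.0]
ft_force: [-2.2, -0.6, 10.7]
width: 0.0371
```

Call:
{"name": "step_arm", "arguments": {
  "commands": [
    [0,0,0,0,0,0.03],
    [0,0,0,0,0,0.03],
    [0,0,0,0,0,0]
  ]
}}

```text
time: 9.0
ee_pos: [0.523, -0.2096, 0.0952]
eef_rot: [0.707, 0.708, 0.0, 0.0]
ft_force: [-2.6, -1.8, 12.0]
width: 0.0376
```

Call:
{"name": "step_arm", "arguments": {
  "commands": [
    [0,0,0,0,0,0.04],
    [0,0,0,0,0,0.04],
    [0,0,0,0,0,0]
  ]
}}

```text
time: 9.3
ee_pos: [0.5229, -0.2096, 0.0951]
eef_rot: [0.734, 0.679, 0.0, 0.0]
ft_force: [-2.6, -1.5, 12.0]
width: 0.0379
```

Call:
{"name": "step_arm", "arguments": {
  "commands": [
    [0,0,0,0,0,0.03],
    [0,0,0,0,0,0.03],
    [0,0,0,0,0,0]
  ]
}}

```text
time: 9.6
ee_pos: [0.5229, -0.2097, 0.0952]
eef_rot: [0.754, 0.656, 0.0, 0.0]
ft_force: [-3.3, -1.0, 12.2]
width: 0.0379
```

Call:
{"name": "step_arm", "arguments": {
  "commands": [
    [0,0,0,0,0,0.04],
    [0,0,0,0,0,0.04],
    [0,0,0,0,0,0]
  ]
}}

```text
time: 9.9
ee_pos: [0.5229, -0.2097, 0.0952]
eef_rot: [0.78, 0.626, 0.0, 0.0]
ft_force: [-2.1, -1.9, 11.4]
width: 0.0376
```

Call:
{"name": "step_arm", "arguments": {
  "commands": [
    [0,0,0,0,0,0.03],
    [0,0,0,0,0,0.03],
    [0,0,0,0,0,0]
  ]
}}

```text
time: 10.2
ee_pos: [0.5229, -0.2097, 0.0951]
eef_rot: [0.798, 0.602, 0.0, 0.0]
ft_force: [-2.7, -3.0, 11.6]
width: 0.0378
```

Call:
{"name": "step_arm", "arguments": {
  "commands": [
    [0,0,0,0,0,0.04],
    [0,0,0,0,0,0.04],
    [0,0,0,0,0,0]
  ]
}}

```text
time: 10.5
ee_pos: [0.5229, -0.2098, 0.0951]
eef_rot: [0.822, 0.569, 0.0, 0.0]
ft_force: [-2.2, -0.8, 10.4]
width: 0.0375
```

Call:
{"name": "step_arm", "arguments": {
  "commands": [
    [0,0,0,0,0,0.03],
    [0,0,0,0,0,0.03],
    [0,0,0,0,0,0]
  ]
}}

```text
time: 10.8
ee_pos: [0.5229, -0.2098, 0.0951]
eef_rot: [0.839, 0.545, 0.0, 0.0]
ft_force: [-1.5, -2.0, 10.4]
width: 0.0373
```

Call:
{"name": "step_arm", "arguments": {
  "commands": [
    [0,0,0,0,0,0.04],
    [0,0,0,0,0,0.04],
    [0,0,0,0,0,0]
  ]
}}

```text
time: 11.1
ee_pos: [0.5228, -0.2098, 0.0949]
eef_rot: [0.86, 0.511, 0.0, 0.0]
ft_force: [-1.2, -1.8, 7.4]
width: 0.0377
```

Run:
```python
from h import *
s,M=st();print(s['torque'])
```

```text
t 11.1 pos [ 0.5228 -0.2098  0.0949] xaxis [ 0.4785  0.8781 -0.    ] z [ 0.0005 -0.0003 -1.    ] w 0.0377 F [-1.1569 -1.7519  7.4187] q [ 0.1605  0.325   0.1645  1.8023 -0.0613  1.0187  1.4206]
[-0.538   0.3274  0.0007]
```

Call:
{"name": "step_arm", "arguments": {
  "commands": [
    [0,0,0,0,0,0.05],
    [0,0,0.0005,0,0,0],
    [0,0,0.0005,0,0,0],
    [0,0,0,0,0,0]
  ]
}}

```text
time: 11.5
ee_pos: [0.5228, -0.2098, 0.0938]
eef_rot: [0.872, 0.49, 0.0, 0.0]
ft_force: [-1.4, -3.0, 7.7]
width: 0.0377
```

Call:
{"name": "step_arm", "arguments": {
  "commands": [
    [0,0,0.0007,0,0,0],
    [0,0,0.0007,0,0,0],
    [0,0,0.0007,0,0,0],
    [0,0,0.0007,0,0,0],
    [0,0,0,0,0,0],
    [0,0,0,0,0,0]
  ]
}}

```text
time: 12.1
ee_pos: [0.5228, -0.2098, 0.0913]
eef_rot: [0.872, 0.489, 0.0, 0.0]
ft_force: [-2.7, -0.7, 10.9]
width: 0.0374
```

Call:
{"name": "step_arm", "arguments": {
  "commands": [
    [0,0,0.0006,0,0,0],
    [0,0,0.0005,0,0,0],
    [0,0,0,0,0,0],
    [0,0,0,0,0,0]
  ]
}}

```text
time: 12.5
ee_pos: [0.5229, -0.2097, 0.0905]
eef_rot: [0.872, 0.49, 0.0, 0.0]
ft_force: [-4.2, -0.4, 14.2]
width: 0.0374
```

Run:
```python
from h import *
s,M=st();print(s['torque'])
c=get_calibration('side');im=camera('side');u,v=proj(c,[.523,-.2085,.1]).astype(int)
o=np.hstack([cv2.resize(x[v-25:v+25,u-32:u+32],(400,312),interpolation=cv2.INTER_CUBIC) for x in (cv2.imread('pics/side0.png')[:,:,::-1],im)])
cv2.imwrite('pics/s4.png',o[:,:,::-1])
```

```text
t 12.5 pos [ 0.5229 -0.2097  0.0905] xaxis [0.5208 0.8537 0.0002] z [ 0.0006 -0.0001 -1.    ] w 0.0374 F [-4.2299 -0.3868 14.179 ] q [ 0.155   0.3305  0.1713  1.8061 -0.0655  1.0098  1.3751]
[-0.2864  0.8874 -0.1863]
```

Call:
{"name": "step_arm", "arguments": {
  "commands": [
    [0,0,-0.001,0,0,0],
    [0,0,-0.001,0,0,0],
    [0,0,-0.0003,0,0,0],
    [0,0,0,0,0,0]
  ]
}}

```text
time: 12.95
ee_pos: [0.5228, -0.2097, 0.092]
eef_rot: [0.872, 0.49, 0.0, 0.0]
ft_force: [-1.1, -1.5, 7.7]
width: 0.0377
```

Call:
{"name": "step_arm", "arguments": {
  "commands": [
    [0,0,-0.0008,0,0,0],
    [0,0,0,0,0,0]
  ]
}}

```text
time: 13.15
ee_pos: [0.5228, -0.2097, 0.0929]
eef_rot: [0.872, 0.49, 0.0, 0.0]
ft_force: [-1.6, -1.7, 8.5]
width: 0.0373
```

Call:
{"name": "step_arm", "arguments": {
  "commands": [
    [0,0,-0.0008,0,0,0],
    [0,0,0,0,0,0]
  ]
}}

```text
time: 13.35
ee_pos: [0.5227, -0.2097, 0.0931]
eef_rot: [0.872, 0.49, -0.0, 0.0]
ft_force: [0.9, -3.5, 3.2]
width: 0.0376
```

Call:
{"name": "step_arm", "arguments": {
  "commands": [
    [0,0,0,0,0,0],
    [0,0,0,0,0,0],
    [0,0,0,0,0,0],
    [0,0,0,0,0,0]
  ],
  "gripper": 0.6
}}

```text
time: 13.75
ee_pos: [0.5222, -0.2085, 0.0925]
eef_rot: [0.872, 0.49, -0.0, -0.001]
ft_force: [-0.4, 0.7, 0.0]
width: 0.0514
```

Call:
{"name": "step_arm", "arguments": {
  "commands": [
    [0,0,-0.01,0,0,0],
    [0,0,-0.01,0,0,0],
    [0,0,-0.0095,0,0,0],
    [0,0,0,0,0,0],
    [0,0,0,0,0,0]
  ]
}}

```text
time: 14.25
ee_pos: [0.5227, -0.2091, 0.1228]
eef_rot: [0.872, 0.49, 0.0, -0.0]
ft_force: [0.3, 1.2, 0.1]
width: 0.0521
```

Run:
```python
from h import *
s,M=st();go([.5228,-.2097,.1235],M,s)
c=get_calibration('wrist');im=camera('wrist')
cs=get_calibration('side');ims=camera('side');u,v=proj(cs,[.523,-.2085,.1]).astype(int)
o=np.zeros((340,790,3),np.uint8);o[:338,:450]=cv2.resize(im,(450,338));o[:,450:]=cv2.resize(ims[v-25:v+25,u-25:u+25],(340,340),interpolation=cv2.INTER_CUBIC)
cv2.imwrite('pics/s5.png',o[:,:,::-1])
```

```text
t 14.25 pos [ 0.5227 -0.2091  0.1228] xaxis [0.5201 0.8541 0.0005] z [-0.      0.0005 -1.    ] w 0.0521 F [0.2649 1.2455 0.0734] q [ 0.1503  0.2924  0.1747  1.7795 -0.0576  1.0749  1.369 ]
tool shift [-0.0005  0.0005 -0.0007]
```

View pics/s5.png

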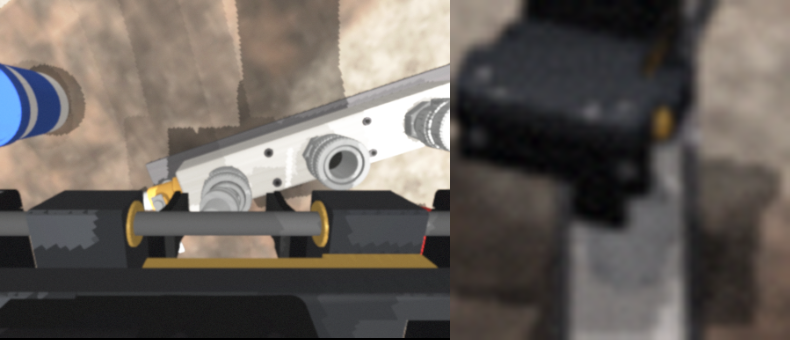

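Call:
{"name": "step_arm", "arguments": {
  "commands": [
    [-0.0005,0.0005,0,0,0,0],
    [0,0,0,0,0,0],
    [0,0,0,0,0,0],
    [0,0,0,0,0,0],
    [0,0,0,0,0,0],
    [0,0,0,0,0,0]
  ],
  "gripper": 0.1,
  "grip_force": 25
}}

```text
time: 14.95
ee_pos: [0.5224, -0.2103, 0.1224]
eef_rot: [0.872, 0.49, -0.0, -0.0]
ft_force: [-0.3, -3.0, 1.4]
width: 0.0247
```

Call:
{"name": "step_arm", "arguments": {
  "commands": [
    [0,0,-0.002,0,0,0],
    [0,0,-0.002,0,0,0],
    [0,0,0,0,0,0]
  ]
}}

```text
time: 15.25
ee_pos: [0.5227, -0.2097, 0.1266]
eef_rot: [0.872, 0.49, -0.0, -0.0]
ft_force: [-1.4, -1.9, -0.9]
width: 0.0248
```

Call:
{"name": "step_arm", "arguments": {
  "commands": [
    [0,0,-0.003,0,0,0],
    [0,0,-0.003,0,0,0],
    [0,0,-0.003,0,0,0],
    [0,0,0,0,0,0]
  ]
}}

```text
time: 15.65
ee_pos: [0.5233, -0.2093, 0.1361]
eef_rot: [0.872, 0.49, 0.0, -0.0]
ft_force: [-0.2, 0.2, -1.9]
width: 0.0247
```

Call:
{"name": "step_arm", "arguments": {
  "commands": [
    [0,0,-0.004,0,0,0],
    [0,0,-0.004,0,0,0],
    [0,0,-0.004,0,0,0],
    [0,0,-0.004,0,0,0],
    [0,0,0,0,0,0],
    [0,0,0,0,0,0]
  ]
}}

```text
time: 16.25
ee_pos: [0.5227, -0.2097, 0.1515]
eef_rot: [0.872, 0.49, -0.0, -0.0]
ft_force: [0.1, -0.3, -1.4]
width: 0.0247
```

Call:
{"name": "step_arm", "arguments": {
  "commands": [
    [0,0,-0.02,0,0,0],
    [0,0,-0.03,0,0,0],
    [0,0,0,0,0,0.14],
    [0,0,0,0,0,0.14],
    [0,0,0,0,0,0.14],
    [0,0,0,0,0,0.14],
    [0,0,0,0,0,0.14],
    [0,0,0,0,0,0.14],
    [0,0,0,0,0,0.14],
    [0,0,0,0,0,0.14],
    [0,0,0,0,0,0]
  ]
}}

```text
time: 17.35
ee_pos: [0.5226, -0.2097, 0.2011]
eef_rot: [0.999, -0.049, -0.001, -0.0]
ft_force: [0.5, -0.4, -0.8]
width: 0.0245
```

Run:
```python
from h import *
s,M=st();rot_to(M,np.radians(-5.7));go([.5274,.132,.2],M,s)
```

```text
t 17.35 pos [ 0.5226 -0.2097  0.2011] xaxis [ 0.9952 -0.0983 -0.0014] z [-0.0013  0.0007 -1.    ] w 0.0245 F [ 0.4534 -0.3855 -0.7797] q [ 0.0416  0.2225  0.2995  1.6984 -0.0693  1.2325  0.2588]
rotvec [-0.0006  0.0014  0.001 ]
tool shift [-0.0288 -0.3405  0.0013]
```

Call:
{"name": "step_arm", "arguments": {
  "commands": [
    [-0.003,-0.034,0,0,0,0],
    [-0.003,-0.04,0,0,0,0],
    [-0.003,-0.04,0,0,0,0],
    [-0.003,-0.04,0,0,0,0],
    [-0.003,-0.04,0,0,0,0],
    [-0.003,-0.04,0,0,0,0],
    [-0.003,-0.04,0,0,0,0],
    [-0.004,-0.04,0,0,0,0],
    [-0.004,-0.0265,0,0,0,0],
    [0,0,0,0,0,0],
    [0,0,0,0,0,0]
  ]
}}

```text
time: 18.45
ee_pos: [0.5264, 0.1321, 0.2014]
eef_rot: [0.999, -0.046, -0.001, -0.0]
ft_force: [-0.2, -1.3, -1.2]
width: 0.0251
```

Run:
```python
from h import *
s,M=st();rot_to(M,np.radians(-5.7));go([.5274,.132,.2],M,s)
c=get_calibration('wrist');im=camera('wrist');print(proj(c,[.5274,.132,.034]))
cs=get_calibration('side');ims=camera('side');u,v=proj(cs,[.527,.132,.1]).astype(int);print(u,v)
ut,vt=proj(cs,[.523,-.2085,.1]).astype(int)
o=np.zeros((600,800,3),np.uint8);o[:384,:512]=im;o[:280,520:]=cv2.resize(ims[v-35:v+35,u-35:u+35],(280,280),interpolation=cv2.INTER_CUBIC)
o[300:580,520:]=cv2.resize(ims[vt-35:vt+35,ut-35:ut+35],(280,280),interpolation=cv2.INTER_CUBIC)
o[390:600,:510]=cv2.resize(im[110:250,86:426],(510,210),interpolation=cv2.INTER_CUBIC)
cv2.imwrite('pics/w6.png',o[:,:,::-1]);np.save('w6.npy',im)
```

```text
t 18.45 pos [0.5264 0.1321 0.2014] xaxis [ 0.9958 -0.0917 -0.0012] z [-0.0012  0.0002 -1.    ] w 0.0251 F [-0.1534 -1.3293 -1.2255] q [-0.3683  0.1778  0.0433  1.738  -0.0087  1.227  -0.4146]
rotvec [-0.0001  0.0012  0.0077]
tool shift [ 0.001  -0.      0.0014]
[257.5868 180.8392]
248 156
```

View pics/w6.png

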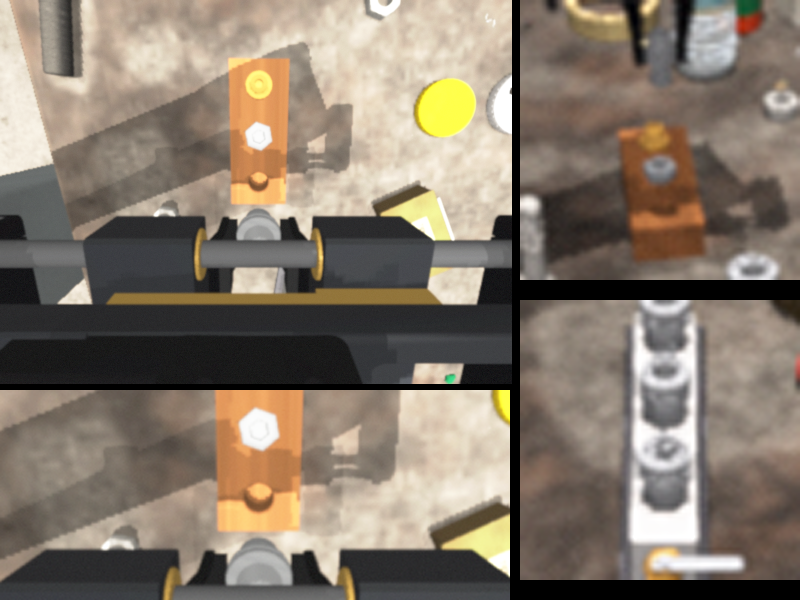

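Call:
{"name": "step_arm", "arguments": {
  "commands": [
    [0.0015,0,0.03,0,0,0.007],
    [0,0,0.03,0,0,0],
    [0,0,0.03,0,0,0],
    [0,0,0.02,0,0,0],
    [0,0,0.01,0,0,0],
    [0,0,0,0,0,0],
    [0,0,0,0,0,0]
  ]
}}

```text
time: 19.25
ee_pos: [0.5287, 0.1316, 0.0826]
eef_rot: [0.999, -0.052, 0.0, -0.001]
ft_force: [-0.2, 0.7, -1.0]
width: 0.0246
```

Run:
```python
from h import *
s,M=st();go([.528,.132,.08],M,s)
```

```text
t 19.25 pos [0.5287 0.1316 0.0826] xaxis [ 0.9946 -0.1034  0.0003] z [ 0.0004  0.001  -1.    ] w 0.0246 F [-0.1694  0.6603 -1.0401] q [-0.362   0.3032  0.0401  1.8542 -0.0153  0.9838 -0.4189]
tool shift [-0.0007 -0.0004  0.0026]
```

Call:
{"name": "step_arm", "arguments": {
  "commands": [
    [-0.0005,-0.0004,0.004,0,0,0],
    [0,0,0.004,0,0,0],
    [0,0,0,0,0,0]
  ]
}}

```text
time: 19.55
ee_pos: [0.5281, 0.1324, 0.0742]
eef_rot: [0.999, -0.052, 0.0, -0.001]
ft_force: [-0.9, -1.2, 3.1]
width: 0.0249
```

Call:
{"name": "step_arm", "arguments": {
  "commands": [
    [0,0,0.003,0,0,0],
    [0,0,0.003,0,0,0],
    [0,0,0,0,0,0]
  ]
}}

```text
time: 19.85
ee_pos: [0.5272, 0.1322, 0.0673]
eef_rot: [0.999, -0.052, -0.001, -0.0]
ft_force: [-0.4, -0.3, -0.7]
width: 0.0249
```

Call:
{"name": "step_arm", "arguments": {
  "commands": [
    [0,0,0.004,0,0,0],
    [0,0,0.004,0,0,0],
    [0,0,0.0025,0,0,0],
    [0,0,0,0,0,0],
    [0,0,0,0,0,0]
  ]
}}

```text
time: 20.35
ee_pos: [0.5272, 0.1323, 0.0568]
eef_rot: [0.999, -0.052, -0.001, -0.0]
ft_force: [-1.8, -0.5, -2.7]
width: 0.0251
```

Call:
{"name": "step_arm", "arguments": {
  "commands": [
    [0,0,0.0012,0,0,0],
    [0,0,0,0,0,0],
    [0,0,0,0,0,0]
  ]
}}

```text
time: 20.65
ee_pos: [0.5274, 0.1322, 0.0558]
eef_rot: [0.999, -0.052, -0.001, -0.0]
ft_force: [-1.7, -1.2, -2.0]
width: 0.0248
```

Call:
{"name": "step_arm", "arguments": {
  "commands": [
    [0,0,0.001,0,0,0],
    [0,0,0,0,0,0]
  ]
}}

```text
time: 20.85
ee_pos: [0.5274, 0.1321, 0.0548]
eef_rot: [0.999, -0.052, -0.001, -0.0]
ft_force: [-2.9, -2.3, -1.0]
width: 0.025
```

Call:
{"name": "step_arm", "arguments": {
  "commands": [
    [0,0,0,0,0,0],
    [0,0,0,0,0,0],
    [0,0,0,0,0,0],
    [0,0,0,0,0,0]
  ],
  "gripper": 0.55
}}

```text
time: 21.25
ee_pos: [0.5278, 0.1327, 0.0551]
eef_rot: [0.999, -0.051, -0.0, -0.001]
ft_force: [-0.6, -0.3, 1.0]
width: 0.0453
```

Call:
{"name": "step_arm", "arguments": {
  "commands": [
    [0,0,-0.01,0,0,0],
    [0,0,-0.02,0,0,0],
    [0,0,-0.03,0,0,0],
    [0,0,-0.04,0,0,0],
    [0,0,-0.04,0,0,0],
    [0,0,0,0,0,0],
    [0,0,0,0,0,0]
  ]
}}

```text
time: 21.95
ee_pos: [0.5281, 0.1325, 0.1964]
eef_rot: [0.999, -0.052, 0.001, -0.001]
ft_force: [-0.0, 0.1, -1.3]
width: 0.0477
```

Run:
```python
from h import *
s,M=st()
c=get_calibration('wrist');im=camera('wrist');print(proj(c,[.528,.132,.034]),proj(c,[.528,.132,.059]))
cs=get_calibration('side');ims=camera('side');u,v=proj(cs,[.527,.132,.05]).astype(int)
ut,vt=proj(cs,[.523,-.2085,.1]).astype(int)
o=np.zeros((600,800,3),np.uint8);o[:480,:400]=cv2.resize(im[60:240,180:330],(400,480),interpolation=cv2.INTER_CUBIC);f=lambda u,v:cv2.resize(ims[v-25:v+25,u-30:u+30],(360,300),interpolation=cv2.INTER_CUBIC)
o[:300,440:]=f(u,v);o[300:,440:]=f(ut,vt)
cv2.imwrite('pics/f7.png',o[:,:,::-1])
```

```text
t 21.95 pos [0.5281 0.1325 0.1964] xaxis [ 0.9947 -0.103   0.0016] z [ 0.0018  0.0017 -1.    ] w 0.0477 F [-0.036   0.0983 -1.2522] q [-0.3691  0.1831  0.0449  1.7426 -0.0098  1.2139 -0.4247]
[256.1534 182.5825] [256.0426 188.1044]
```

View pics/f7.png

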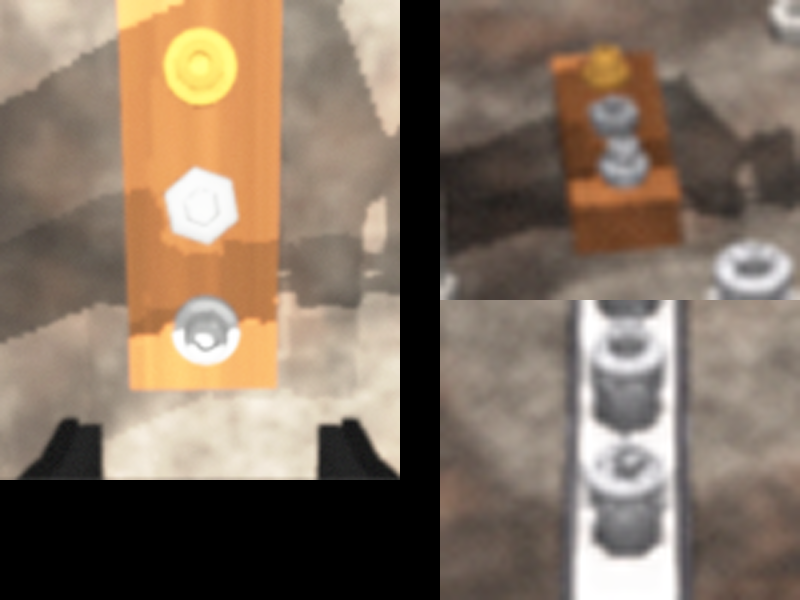

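The picture shows the nipple upright in the free hole, at about (206, 330) in the crop. Its collar is on the rack, the coupler sleeve is up, and the gripper is clear.

```bash
python3 -c "
from bench import *
print(close_job())"
```

```text
the job is handed in; nothing more can be done
None
```

The nipple is out of the coupler and standing tip down in the rack's free hole. I handed the job in at about 22 s of the 67 s allowed, and no verdict is reported.

- **Unlocking:** The nipple was in the −y coupler, next to the valve. I pressed the sleeve down about 3 mm onto the pin, with roughly 5 N on it. I then turned it clockwise about 1.06 rad, until the push fell from about 11 N to 7.4 N and the sleeve sank. After 0.05 rad more, I pressed it to the bottom at about 7.6 mm and 14 N. As I eased off, the sleeve stopped rising at about 5 mm and the force dropped to about 3 N, so the nipple had sprung free.
- **Placing:** I gripped the nipple by its collar and drew it straight up; the pull read about 2 N at the checks. In the next picture all three sleeves were up. On the way in, the tip touched the hole's chamfer with about 3 N, and I let go about 1 mm above seated.
- **Last checks:** The final wrist and side pictures show the nipple upright in the hole with its collar on the rack top. The sleeve is up, the other two fittings are still in the rack, and the gripper is empty about 14 cm above.

**Checks that were off or disagreed:**
- The top camera put the hole about 5 mm from where the wrist camera did; I used the wrist value.
- My first turn of the gripper ran into the last joint's range and left the tool tilted by 0.02 rad. I turned it back before touching anything.
- The gripper read 24.7 mm on the 26 mm collar.
- I judged seating depth only from the pictures and did not measure it.

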